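Pack the supply brick and lower the heavy case lid

ROBOT

A 6-joint arm with a two-finger parallel gripper is mounted at the origin on the work surface; the furniture and walls round the work are solid. World frame = base frame: x ahead of the robot, y to its left, z up, the work surface at z = 0. Lengths are in mm, angles in rad, forces in N, time in s.
With the tool pointing down it reaches from about 300 to 775 mm from the base axis. Payload 14.6 kg.
Tool frame: the origin (TCP) lies on the centre line of the jaws, within the pads' length; the fingertips stand 19 mm ahead of it and the grasp point (between the pads) is the TCP (bot.tip_reach is the distance from the TCP to the fingertips, in mm); z points along the fingers, y is the line along which they close (so a half turn about z gives the same grasp; the last joint's range is limited). The gripper opens to 85 mm and grips with 20 to 120 N. Pads are 22 mm wide; open, the fingers measure 114 mm over their backs; the gripper's body (76 mm by 85 mm) begins 54 mm behind the grasp point. The pads swing forward as they close: fully open they stand 13 mm farther back than shut.
Start: joints at [-1.241, 0.3, 1.521, -0, 1.321, -0.067], TCP at [212.55, -507.259, 250.281] pointing down, gripper open.
Joint ranges: [-3.03, 3.03], [-0.79, 2.21], [0.23, 2.52], [-1.04, 4.18], [0, 3.07], [-2.55, 2.55]. Speed limits (rad/s): [2.22, 2.22, 2.57, 3.14, 3.14, 3.14].

INTERFACE

Orientations are given as a unit quaternion [w, x, y, z].
In Python, from rig import bot gives the robot as it stands. Calls block until the motion is done:
- bot.move_to(position, orientation): joint-space move of the TCP to a pose.
- bot.servo_line(position, attitude=None, speed=150, until_force=None): straight line of the TCP; attitude=None keeps the orientation; speed is the mean speed in mm/s. With until_force (N) it stops when the force on the tool has changed by that much, and returns True; else False.
- bot.move_joints(angles): joint-space move.
- bot.move_gripper(opening, grip_force=None): finger opening in mm; grip_force is the grip in N (None keeps the last); returns when the fingers have stopped.
- bot.dwell(seconds).
- bot.ik(position, orientation): joint angles nearest the present ones, or None.
- bot.read_state(): the state.
- bot.read_camera(name): name is "scene" or "top"; returns a dict with "image" (480x640x3 uint8, blue, green, red), "depth" (480x640 float32, mm along the optical axis (not along the pixel's ray), 0 where there is no reading), "fovy" (degrees; the focal length in pixels is half the picture's height over the tangent of half this angle, whatever the lens; pixels are square), "cx", "cy" (the principal point, pixels), "k1" (the pictures are not rectified: a ray, as slopes to the right and down, at radius r is drawn at 1 + k1 r^2 times it, then the intrinsics apply), "eye" and "attitude" of the camera in the world. Camera axes: x right, y down, z forward; pixel columns grow to the right and rows downward; lengths in mm; the calibration is good to about 2 mm. A picture is of the moment at which its call begins.
A pose or a line that the arm cannot do raises bot.MotionError and nothing moves.
- bot.finish_job(): hands the job in; it is judged then, once.
The state is a dict: "clock": time; "joint_positions": joint angles; "qvel": joint speeds; "effort": joint torques, N m; "ee_pos": TCP position; "tool_rot": TCP orientation; "ft_force": force on the tool from outside, world axes, zero at the start; "moment": the same for the moment, N m; "grip_width": finger opening in mm; "grip_force": force on a finger pad.
Only numpy, scipy, OpenCV 4.12 (cv2) and the standard library are available. Lean on these libraries where they do the work, as an engineer would, in place of code of your own. Each camera call takes 0.05 s, during which the arm holds its last target. There are 200 camera calls.

TASK

Pack the laptop's supply brick: set it down flat in the wide, empty bay of the open equipment case (do not drop it in). Then bring the heavy lid over by its handle and lower it, holding it back against its own weight so that it closes fully without slamming. Leave the mouse, the tape roll and the solder spool where they are.

Things in the scene. Friction and masses are not known exactly. Their poses are not given: they have to be found in the camera images.
- case: Grey equipment case, fixed to the table: an open box 240 mm (its x) by 200 mm (its y), rim 55 mm high, walls and floor 5 mm. Origin at the centre of its underside, z up. The lid is hinged along the +y side and its handle side is -y. A divider 8 mm thick and 35 mm high, running along x, parts a narrow bay on the hinge side (62 mm, it holds small cutters) from the wide empty bay on the handle side (120 mm by 230 mm).
- case_bay (a point): Centre of the inner floor of the wide bay, 5 mm above the table; axes as the case. The bay runs +-115 mm along x and +-60 mm along y from here.
- case_lid (a joint): Lid angle in rad: 0 closed, 1.57 upright, up to 1.95 leaning back. The lid is a plate 240 by 200 by 8 mm of about 0.75 kg (0.6 to 0.9), its centre of mass about 115 mm from the hinge. The stiff hinge (friction about 0.35 N m) holds it where it is left above about 1.25 rad; below that it falls by itself and would slam. Lowering it takes or holds back up to about 5 N at the handle.
- lid_handle (a point): Middle of the lid's handle: a dark round bar 12 mm thick, 110 mm long, parallel to the case's x, on two side arms in the plane of the lid, 45 mm beyond the lid's free edge (39 mm clear between bar and edge). It stands on top when the lid is up and 45 mm out in front of the case, 60 mm above the table, when closed. Its axes turn with the lid and agree with the case's when closed. It can turn in a pinch.
- lid_hinge (a point): Middle of the hinge line, 55 mm above the table, on the case's +y side; the line runs along the case's x. The handle bar circles it at 245 mm; with the lid closed the bar lies 245 mm to the case's -y and 5 mm above the hinge line, and opening swings it up and over to +y.
- supply: Black laptop supply brick, a loose plain block 50 (x) by 112 (y) by 30 mm high, 0.24 kg, flat on the table. A computer monitor stands about 100 mm beyond it to the right and behind, so come to it from the case's side, from above. Origin at the centre of its underside. Laid with its length along the case's x it leaves room for fingers on both long sides in the bay.
- mouse: Black rounded computer mouse, 119 (x) by 60 by 38 mm, on the table near the brick; a bystander. Origin at the centre of its underside.
- tape: Roll of white cloth tape lying flat, 60 mm across, 47 mm high; a bystander. Origin at the centre of its underside.
- spool: Spool of solder wire, 60 mm across, 40 mm high; a bystander. Origin at the centre of its underside.

How it is judged:
By the outcome, as a careful person would: the job done as asked, in the order asked, and still so for the second after the job is handed in, with the robot touching nothing.
It also fails if it takes over 56 s, if anything falls off the work surface, if the arm or the gripper's body presses on something with over 40 N, if the wrist force passes 120 N, or if a joint passes its speed limit or range.

## Working session

There is one attempt and no reset: what is moved stays moved. The work goes in short steps, each a Python script; the robot and the scene stay as the last script left them, time stands still between calls to the robot, and variables do not carry over. Pictures are saved under pics/ and viewed, at most 10 in all, crops included, and the job is handed in when it is done.

```bash
mkdir -p pics; cat > h.py <<'E'
from rig import bot
import numpy as np, cv2
from scipy.spatial.transform import Rotation as R
def rot(q): return R.from_quat([q[1],q[2],q[3],q[0]])
def quat(r):
    x,y,z,w=r.as_quat(); return [w,x,y,z]
def cloud(c):
    h,w=c["depth"].shape; f=h/2/np.tan(np.radians(c["fovy"])/2)
    v,u=np.mgrid[:h,:w].astype(np.float32)
    K=np.array([[f,0,c["cx"]],[0,f,c["cy"]],[0,0,1]])
    n=cv2.undistortPoints(np.stack([u.ravel(),v.ravel()],1)[:,None],K,np.array([c["k1"],0,0,0.]))[:,0]
    d=c["depth"].ravel()[:,None]
    p=np.hstack([n*d,d])
    P=rot(c["attitude"]).apply(p)+np.array(c["eye"])
    P[d[:,0]==0]=np.nan
    return P.reshape(h,w,3)
E
python3 - <<'E'
from h import *
for n in("top","scene"):
    c=bot.read_camera(n); cv2.imwrite(f"pics/{n}0.png",c["image"]); np.save(n+"0.npy",cloud(c)); print(n,c["eye"],c["attitude"],c["fovy"],c["k1"])
s=bot.read_state();print(s)
E
```

```text
top [ 330.41192143   68.01893845 1198.93796321] [ 0.05858742 -0.69817495  0.71214642 -0.04434782] 48.82769006382109 -0.03379932407008694
scene [-83.3087472  531.08856176 985.16984705] [ 0.14470653 -0.41031804  0.84693834 -0.30560527] 43.30861821379871 -0.14890735769963817
{'clock': 0.1, 'joint_positions': array([-1.24056242e+00,  3.00421306e-01,  1.52154278e+00, -2.71688751e-05,
        1.32069414e+00, -6.65775575e-02]), 'qvel': array([ 0.00050904, -0.00138323, -0.00292405,  0.00046717,  0.0012188 ,
       -0.00051393]), 'effort': array([ 1.26116800e-03, -5.44368768e+01, -3.62368906e+01,  2.22145383e-05,
        3.03685738e-03,  1.01360814e-05]), 'ee_pos': array([ 212.50277559, -507.07540757,  249.76481694]), 'tool_rot': array([-5.26434265e-04,  9.80381261e-01,  1.97109866e-01, -8.30788820e-05]), 'ft_force': array([ 0.72327216, -0.6781381 , -0.53000593]), 'moment': array([ 0.080808  , -0.01489083,  0.00509468]), 'grip_force': 0.0, 'grip_width': 85.77981053906775}
```

View pics/top0.png

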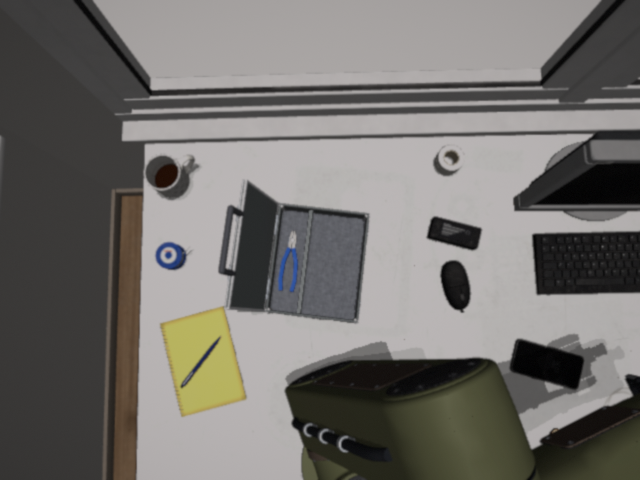

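View pics/scene0.png

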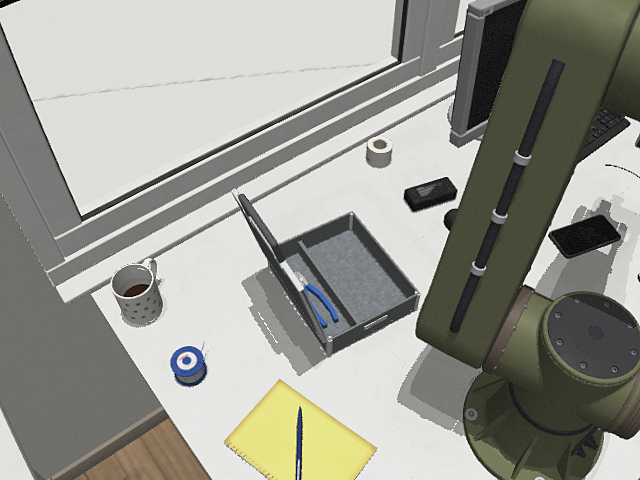

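The top view shows the case centred near (317,262) with its hinge at x≈270 and the leaning lid's handle bar near (230,240). There is a black block near (455,233), the mouse near (456,285), the tape at (449,158), the spool at (170,256) and a flat dark item at (547,363). Next I measure the block, case and handle.

```bash
python3 - <<'E'
from h import *
T=np.load("top0.npy");S=np.load("scene0.npy")
def box(P,m,name):
    q=P[m]; 
    r=cv2.minAreaRect(q[:,:2].astype(np.float32)); print(name,len(q),r,"zmed",np.median(q[:,2]),np.ptp(q[:,2]))
def win(P,u0,u1,v0,v1):
    m=np.zeros(P.shape[:2],bool); m[v0:v1,u0:u1]=1; return m
print("table z",np.nanmedian(T[320:350,260:300,2]),np.nanmedian(T[160:190,300:400,2]), np.nanmedian(S[230:260,420:440,2]))
z=T[...,2]
box(T,win(T,415,495,205,258)&(z>22)&(z<40),"brick top")
box(T,win(T,430,480,255,315)&(z>10)&(z<60),"mouse")
box(T,win(T,500,590,335,392)&(z>4)&(z<60),"phone?")
box(T,win(T,430,470,140,175)&(z>35)&(z<60),"tape")
box(T,win(T,150,192,235,275)&(z>25)&(z<60),"spool")
sz=S[...,2]
box(S,win(S,400,462,170,215)&(sz>22)&(sz<40),"brick scene")
# rim
m=win(T,265,375,195,330)&(z>48)&(z<62); box(T,m,"rim top")
m2=win(S,270,425,205,360)&(sz>49)&(sz<60);box(S,m2,"rim scene(incl lid?)")
# handle & lid
m=win(T,215,300,175,325)&(z>75); q=T[m]; box(T,m,"lid all")
m=win(T,215,246,200,282)&(z>180); q=T[m]; print("handle z pct",np.percentile(q[:,2],[5,50,95]))
for v in range(200,285,8):
    r=[(u,*np.round(T[v,u]).astype(int)) for u in range(216,275,4) if T[v,u,2]==T[v,u,2]]; print(v,[(a,x,y,zz) for a,x,y,zz in r])
E
```

```text
table z 0.25183284818808715 0.34662756962018193 -0.15225671190387402
brick top 1131 ((492.97845458984375, -230.2449188232422), (112.73143768310547, 51.24598693847656), 73.44340515136719) zmed 30.197812586982536 15.541880692960603
mouse 1104 ((373.7447814941406, -229.73951721191406), (117.76007080078125, 57.45107650756836), 10.16833209991455) zmed 28.509255866216108 31.44036825074636
phone? 2548 ((201.17202758789062, -418.5406799316406), (200.2734832763672, 120.75732421875), 88.69715118408203) zmed 9.269967504078409 12.975791273982622
tape 447 ((659.1145629882812, -225.5694122314453), (58.983489990234375, 58.23782730102539), 77.22529602050781) zmed 45.71272482245013 17.622272428194265
spool 560 ((452.66656494140625, 404.1435546875), (68.9401626586914, 58.428077697753906), 76.3868408203125) zmed 40.509831295067784 14.914737426677675
brick scene 927 ((483.4856262207031, -221.80831909179688), (115.56523132324219, 113.25906372070312), 42.71336364746094) zmed 28.525917968586555 13.771441928026206
rim top 1146 ((431.6712951660156, 79.34133911132812), (205.23028564453125, 243.17837524414062)
[... 8298 characters left out ...]
np.int64(302), np.int64(-3)), (224, np.int64(398), np.int64(291), np.int64(5)), (228, np.int64(384), np.int64(238), np.int64(252)), (232, np.int64(384), np.int64(231), np.int64(249)), (236, np.int64(384), np.int64(226), np.int64(233)), (240, np.int64(385), np.int64(222), np.int64(210)), (244, np.int64(386), np.int64(218), np.int64(193)), (248, np.int64(387), np.int64(213), np.int64(174)), (252, np.int64(388), np.int64(208), np.int64(148)), (256, np.int64(389), np.int64(202), np.int64(131)), (260, np.int64(391), np.int64(198), np.int64(102)), (264, np.int64(391), np.int64(191), np.int64(86)), (268, np.int64(393), np.int64(185), np.int64(59)), (272, np.int64(394), np.int64(180), np.int64(31))]
```

```bash
cat >> h.py <<'E'
yh=np.array([np.cos(np.radians(82)),np.sin(np.radians(82)),0]); xh=np.array([yh[1],-yh[0],0])
case=np.array([431.3,76.8,0]); bay=case-35*yh+[0,0,5]; hinge=case+100*yh+[0,0,55]
brick=np.array([493,-230.2,0])
def down(a):  # tool down, y axis along world angle a (deg)
    a=np.radians(a); y=np.array([np.cos(a),np.sin(a),0]); z=np.array([0,0,-1.]); return quat(R.from_matrix(np.stack([np.cross(y,z),y,z],1)))
def bar(th):
    e=th+np.arctan2(5,245); return hinge+np.hypot(245,5)*(-np.cos(e)*yh+[0,0,np.sin(e)])
E
python3 - <<'E'
from h import *
T=np.load("top0.npy")
q=T[130:222,505:640].reshape(-1,3);q=q[(q[:,2]>60)];print("monitor x,y mins/max",np.nanmin(q,0),np.nanmax(q,0)); q=q[np.argmax(q[:,1])];print(q)
print(bay,hinge,bar(1.8))
for n,p,aa in (("mid",[300,-190,300],(-16.6,163.4)),("pick",brick+[0,0,22],(-16.6,163.4)),("place",bay+[0,0,22],(82,-98)),("bar1.8",bar(1.8),(82,-98)),("bar1.8+80",bar(1.8)+[0,0,80],(82,-98)),("bar.9",bar(.9),(82,-98)),("bar0",bar(0),(82,-98))):
    for a in aa:
        j=bot.ik(list(p),down(a)); print(n,a,None if j is None else np.round(j,2))
E
```

```text
monitor x,y mins/max [ 524.67890814 -625.34737403   60.16928083] [ 610.78053838 -351.94663808  405.58170521]
[ 565.35940178 -351.94663808  259.80542137]
[426.42894147  42.14061759   5.        ] [445.2173101  175.82680687  55.        ] [453.64197998 235.77144792 292.45665909]
mid -16.6 [-0.67 -0.19  1.93 -0.    1.41 -0.38]
mid 163.4 None
pick -16.6 [-0.5   0.59  1.71 -0.    0.85 -0.21]
pick 163.4 None
place 82 [ 0.01  0.39  2.03 -0.    0.73 -1.42]
place -98 [ 0.01  0.39  2.03 -0.    0.73  1.72]
bar1.8 82 [ 0.41  0.18  1.57 -0.    1.39 -1.02]
bar1.8 -98 [ 0.41  0.18  1.57 -0.    1.39  2.12]
bar1.8+80 82 [ 0.41  0.15  1.43 -0.    1.57 -1.02]
bar1.8+80 -98 [ 0.41  0.15  1.43 -0.    1.57  2.12]
bar.9 82 [-0.02  0.02  1.85 -0.    1.28 -1.45]
bar.9 -98 [-0.02  0.02  1.85 -0.    1.28  1.69]
bar0 82 [-0.25  0.29  2.05 -0.    0.8  -1.68]
bar0 -98 [-0.25  0.29  2.05 -0.    0.8   1.46]
```

```bash
python3 - <<'E'
from h import *
q=down(-16.6)
bot.move_to([330,-170,260],q); bot.move_gripper(66,45)
bot.move_to(list(brick+[0,0,130]),q)
bot.servo_line(list(brick+[0,0,22]),q,speed=90)
s=bot.read_state();print(s["ee_pos"],s["ft_force"])
bot.move_gripper(40,45)
s=bot.read_state();print(s["clock"],s["grip_width"],s["grip_force"],s["ft_force"])
bot.servo_line(list(brick+[0,0,140]),q,speed=120)
s=bot.read_state();print(s["clock"],s["grip_width"],s["grip_force"],s["ft_force"])
bot.move_to(list(bay+[0,0,130]),down(82))
c=bot.read_camera("top");cv2.imwrite("pics/a.png",c["image"])
s=bot.read_state();print(s["clock"],s["grip_width"],s["ft_force"],s["ee_pos"])
E
```

```text
[ 493.28898428 -230.3334849    22.54945905] [-0.26909308 -0.08727566 -0.47026968]
4.2833 49.351397701007166 47.564542293548584 [-0.69844696  1.37532807  5.40100974]
5.4167 49.00088470557691 46.862974762916565 [-0.05821235  0.04200617 -3.57825844]
6.575 49.126448517304595 [ 0.12166004 -0.65084403 -2.83726904] [426.82419885  41.54731442 134.92394045]
```

View pics/a.png

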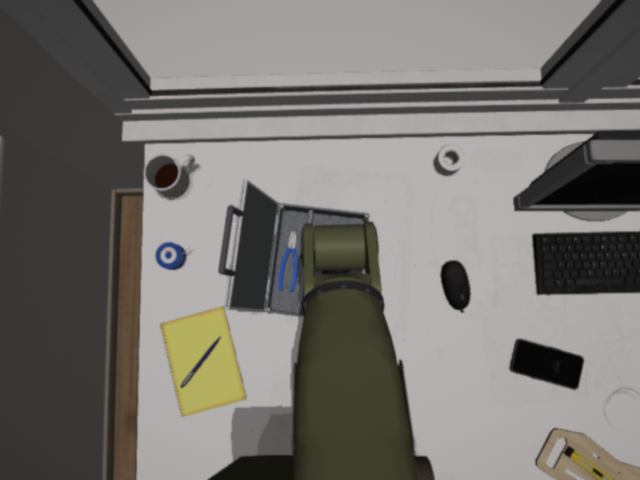

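The arm is over the bay, near (340,255). The brick has left its spot at (455,233) and the mouse is unmoved at (456,285). Next I lower it into the bay.

```bash
python3 - <<'E'
from h import *
q=down(82)
bot.servo_line(list(bay+[0,0,32]),q,speed=80)
bot.dwell(.2)
t=bot.servo_line(list(bay+[0,0,20]),q,speed=15,until_force=4)
s=bot.read_state();print(t,s["clock"],s["ee_pos"],s["ft_force"])
bot.move_gripper(64)
s=bot.read_state();print(s["grip_width"],s["ft_force"])
bot.servo_line(list(bay+[0,0,150]),q,speed=120)
bot.move_to(list(bar(1.8)+[-60,-60,110]),q)
c=bot.read_camera("top");cv2.imwrite("pics/b.png",c["image"][150:350,200:480].repeat(2,0).repeat(2,1))
c=bot.read_camera("scene");cv2.imwrite("pics/bs.png",c["image"])
s=bot.read_state();print(s["clock"],s["ee_pos"])
E
```

```text
True 8.7667 [426.38329034  42.13834085  27.64246147] [-1.24853798  0.13231891  7.29513501]
64.24135124582247 [ 0.41067841 -1.04866192  0.86658313]
11.475 [393.86692508 175.3155599  401.02525431]
```

View pics/bs.png

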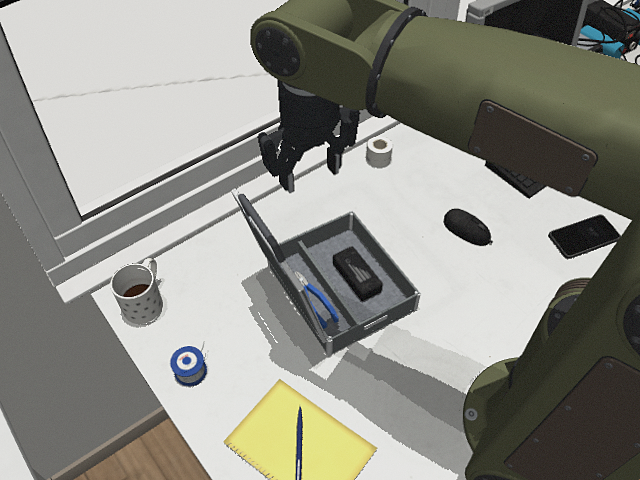

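View pics/b.png

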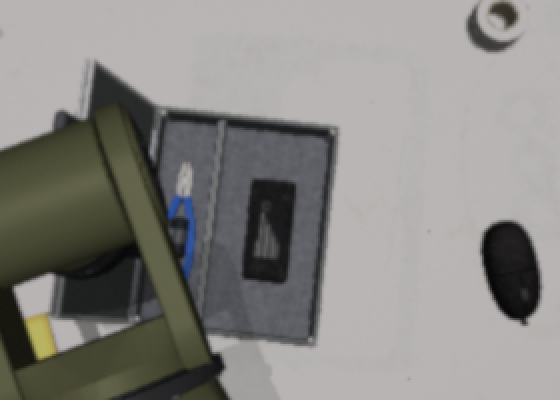

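The brick lies flat and centred in the wide bay, at (358,273) in the scene view, and the bystanders are unmoved. Next I grip the handle and swing the lid.

```bash
python3 - <<'E'
from h import *
q=down(82); b=bar(1.8)
bot.move_gripper(60)
bot.move_to(list(b+[0,0,75]),q)
t=bot.servo_line(list(b),q,speed=60,until_force=8)
s=bot.read_state();print(t,s["ee_pos"],s["ft_force"])
if not t:
    bot.move_gripper(0,35)
    s=bot.read_state();print(s["clock"],s["grip_width"],s["grip_force"],s["ft_force"])
    for th in (1.7,1.6,1.5):
        bot.servo_line(list(bar(th)),q,speed=60)
        s=bot.read_state();print(th,s["clock"],s["grip_width"],s["ft_force"],s["ee_pos"]-bar(th))
E
```

```text
False [453.74104193 235.8171172  292.83536058] [-0.16107724 -0.45864881 -0.55689891]
14.05 10.5877955601378 34.03603971004486 [-0.89766977  0.57141984  0.77614391]
1.7 14.6083 10.769847814816641 [-0.95724664  1.49306453  4.86246749] [ 0.03350243 -0.20451557  0.33176167]
1.6 15.1667 10.86317281137253 [-0.69549435 -0.37186664  4.9599321 ] [ 0.06935629 -0.15316569  0.12245697]
1.5 15.725 10.660142972177796 [ 2.91340278 -0.83938647  2.46642031] [ 0.083686   -0.12254463 -0.11516534]
```

```bash
python3 - <<'E'
from h import *
q=down(82)
for th in np.arange(1.4,.25,-.1):
    bot.servo_line(list(bar(th)),q,speed=55)
    s=bot.read_state();f=s["ft_force"];print(round(th,2),round(s["clock"],1),round(s["grip_width"],1),np.round([f@xh,f@yh,f[2]],1))
    if np.linalg.norm(f)>25: print("stop");break
c=bot.read_camera("scene");cv2.imwrite("pics/c.png",c["image"])
E
```

```text
1.4 16.3 10.4 [ 5.2 -0.7 -0.2]
1.3 16.9 10.7 [ 3.7 -3.1  5.5]
1.2 17.5 11.0 [ 6.2 -0.9  0.2]
1.1 18.1 10.6 [ 6.8 -1.  -1.2]
1.0 18.7 10.5 [ 7.  -0.2 -4.2]
0.9 19.3 10.5 [ 7.7 -0.1 -3.8]
0.8 19.9 10.5 [ 6.7 -1.1 -2. ]
0.7 20.5 10.6 [ 7.3  1.2 -4.4]
0.6 21.1 10.5 [ 7.1 -0.6 -4.1]
0.5 21.6 10.5 [ 8.8  1.9 -4.2]
0.4 22.2 10.8 [10.3  4.4 -6. ]
0.3 22.8 10.7 [10.6  8.4 -6.1]
```

View pics/c.png

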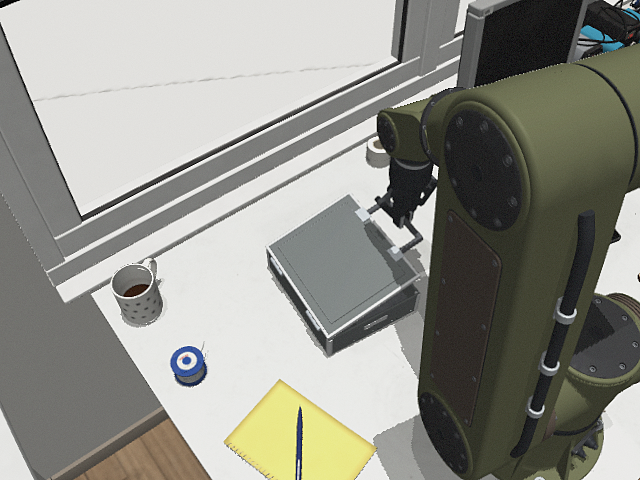

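The lid is nearly down at about 0.3 rad, with the gripper on the bar near (400,218). I'll finish slowly and press gently onto the rim.

```bash
python3 - <<'E'
from h import *
q=down(82)
def p(n):
    s=bot.read_state();f=s["ft_force"];print(n,round(s["clock"],1),round(s["grip_width"],1),np.round([f@xh,f@yh,f[2]],1),np.round(s["ee_pos"]-bar(0),1))
for th in (.2,.13,.07): bot.servo_line(list(bar(th)),q,speed=35); p(th)
t=bot.servo_line(list(bar(.0)+[0,0,-8]),q,speed=15,until_force=12); p(t)
bot.dwell(.4);p("d")
c=bot.read_camera("scene");cv2.imwrite("pics/d.png",c["image"][150:390,200:480].repeat(2,0).repeat(2,1))
P=cloud(c); g=P[240:330,290:390].reshape(-1,3); g=g[(g[:,2]>50)&(g[:,2]<90)]; 
A=np.c_[g@xh,g@yh-case@yh,np.ones(len(g))]; print(len(g),np.linalg.lstsq(A,g[:,2],rcond=None)[0],np.median(g[:,2]))
E
```

```text
0.2 23.7 10.8 [10.9 14.3 -6.1] [ 0.8  6.2 47.4]
0.13 24.4 10.5 [11.9 17.5 -5.8] [ 0.5  3.4 30.6]
0.07 24.9 10.2 [11.8 22.2 -5.7] [ 0.2  2.  16.1]
True 25.8 10.8 [-1.   2.4  6.2] [0.4 1.7 5.9]
d 26.2 10.7 [0.4 3.2 7.1] [0.3 1.8 5.9]
7913 [ 1.10112750e-02 -8.03905911e-03  6.07906118e+01] 65.21937277189556
```

View pics/d.png

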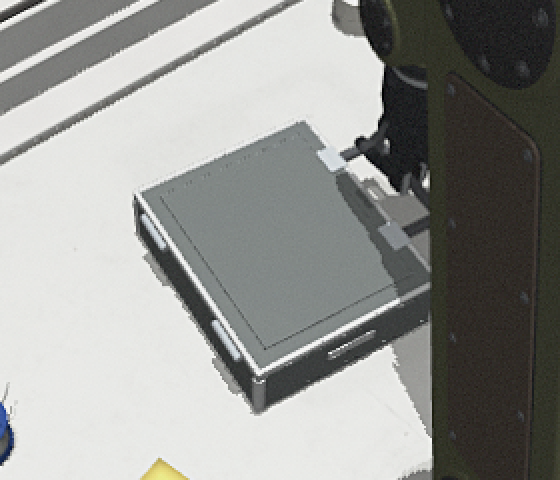

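```bash
python3 - <<'E'
from h import *
q=down(82)
def p(n):
    s=bot.read_state();f=s["ft_force"];print(n,round(s["clock"],1),round(s["grip_width"],1),np.round([f@xh,f@yh,f[2]],1),np.round(s["ee_pos"]-bar(0),1))
e=bot.read_state()["ee_pos"]
t=bot.servo_line(list(e+[0,0,-6]),q,speed=12,until_force=14);p(t)
bot.move_gripper(26);p("open")
e=bot.read_state()["ee_pos"]
bot.servo_line(list(e+[0,0,60]),q,speed=60);p("up")
bot.move_to(list(e+[-60,-150,200]),q)
out=[]
for n,(u0,u1,v0,v1) in (("scene",(290,390,240,330)),("top",(275,340,215,300))):
    c=bot.read_camera(n);cv2.imwrite(f"pics/e{n}.png",c["image"])
    P=cloud(c); g=P[v0:v1,u0:u1].reshape(-1,3); g=g[(g[:,2]>50)&(g[:,2]<90)]
    A=np.c_[g@xh,g@yh-case@yh,np.ones(len(g))]; print(n,len(g),np.linalg.lstsq(A,g[:,2],rcond=None)[0],np.median(g[:,2]))
p("end")
E
```

```text
True 26.5 10.5 [-2.1 -0.5  7.4] [0.4 1.8 5.9]
open 26.8 25.8 [-0.9 -0.  -0.3] [0.9 2.  6. ]
up 27.9 26.0 [ 0.4  0.1 -0.5] [ 0.7  2.1 65.7]
scene 7906 [ 1.04385482e-02 -8.85107362e-03  6.10298112e+01] 65.20665200092162
top 5496 [-2.08365996e-03 -6.54689843e-03  6.71456180e+01] 66.17568024413254
end 28.9 26.0 [-0.1  0.4  0. ] [ -58.9 -147.   204.8]
```

View pics/escene.png

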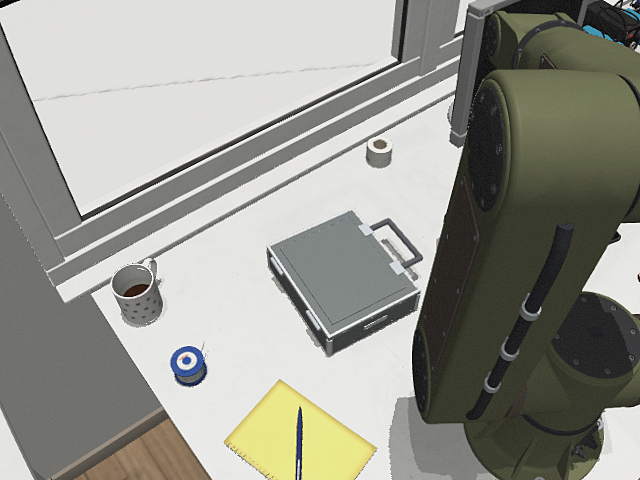

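View pics/etop.png

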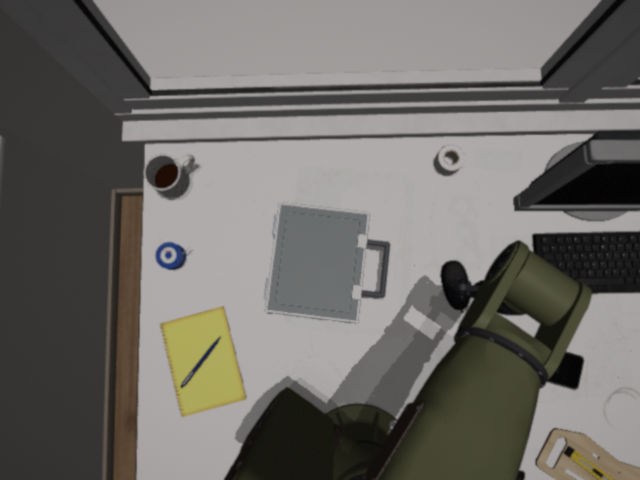

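Both views show the lid shut on the case, the handle at (378,268) in the top view, and the mouse, tape and spool unmoved. The fitted lid slope is about 0.007 rad, so I'll press lightly with closed fingertips to confirm it is fully shut.

```bash
python3 - <<'E'
from h import *
q=down(82); L=case-82*yh
def p(n):
    s=bot.read_state();f=s["ft_force"];print(n,round(s["clock"],1),np.round(f,1),np.round(s["ee_pos"],1))
bot.move_gripper(0,20)
bot.move_to(list(L+[0,0,130]),q); 
bot.servo_line(list(L+[0,0,92]),q,speed=50);bot.dwell(.2)
t=bot.servo_line(list(L+[0,0,72]),q,speed=10,until_force=4);p(t)
z=bot.read_state()["ee_pos"][2]
t=bot.servo_line(list(L+[0,0,z-6]),q,speed=10,until_force=12);p(t)
bot.servo_line(list(L+[0,0,130]),q,speed=60)
bot.move_to(list(L+[-60,-150,250]),q)
c=bot.read_camera("top")
P=cloud(c); g=P[215:300,275:340].reshape(-1,3); g=g[(g[:,2]>50)&(g[:,2]<90)]
A=np.c_[g@xh,g@yh-case@yh,np.ones(len(g))]; print(np.linalg.lstsq(A,g[:,2],rcond=None)[0],np.median(g[:,2])); p("end")
E
```

```text
True 32.4 [-2.2  0.2  7.2] [419.9  -4.4  83. ]
True 32.7 [-2.6  0.3  7.5] [419.9  -4.4  83. ]
[-2.28248921e-03 -6.95455515e-03  6.73001058e+01] 66.17277136377857
end 34.5 [ 0.8  0.5 -0.4] [ 360.  -153.6  248.9]
```

```bash
python3 -c "
from rig import bot
print(bot.finish_job())"
```

```text
the job is handed in; nothing more can be done
None
```

I set the supply brick flat in the wide bay and lowered the lid by its handle without slamming. A light fingertip press found its edge about 1 mm from nominal and not yielding. The mouse, tape and spool stayed put, and I handed the job in at about 34.5 s.

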